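Square up a board in the light-curing box

TASK

A repaired circuit board lies askew in the light-curing box. Slide the amber window fully open, push the board in its carrier square and flush into the corner of the yellow fence without lifting it off the bed, then slide the window fully shut over it. Leave the multimeter, the carton and the spray can where they are.

Things in the scene. Friction and masses are not known exactly. Their poses are not given: they have to be found in the camera images.
- curing_box: Low grey fixed machine, 290 (x) x 550 (y) x 80 mm high; side rails on top reach z = 90 mm. Origin: centre of its underside, on the table; yaw up to 12 degrees. Right half (-y): open-topped bay, inside x -125..125, y -265..0 mm, white bed at z = 40, walls to z = 80 mm. Left half (+y): closed dark housing, top z = 80 mm, over which the window slides when opened.
- window (a joint): Sliding window covering the bay: amber clear pane in an aluminium frame, 268 (x) x 275 (y) mm, z = 81 to 88 mm. Slides along the curing box's y. Value in m: 0 = fully shut over the bay, 0.26 = fully open (at its stop), over the housing. Starts shut or slightly ajar, stays where it is left; 2 to 4 N moves it.
- window_bar (a point): Centre of the top of the black push bar standing on the middle of the window and moving with it: 90 mm long along the curing box's x, 16 mm thick along its y, top at z = 114 mm, 26 mm above the window. Axes parallel to the curing box's.
- fence: Fixed yellow L fence on the bay's bed, 16 mm high, bars 12 mm thick, axes parallel to the curing box's. Origin: inner corner at bed level (z = 40 mm). Far bar: inner face is the plane x = 0, runs to y = 150 mm. Right bar: inner face is the plane y = 0, runs to x = -120 mm. The board belongs at x < 0, y > 0. Its place in the bay varies.
- board: Loose green circuit board in a black carrier frame, silver heat sink and parts on it: 80 (x) x 110 (y) mm, 300 g; frame 12 mm high, parts to 24 mm. Origin: centre of the underside. Home: origin at x = -40, y = 55 mm in the fence's frame. Starts askew up to 17 degrees, about 30 to 65 mm short of home in x, 20 to 45 mm in y.
- multimeter: Bystander: red multimeter lying on the table, 85 x 150 x 42 mm; origin at the centre of its underside.
- carton: Bystander: small cardboard carton, 100 x 130 x 50 mm; origin at the centre of its underside.
- spray_can: Bystander: standing spray can with green label, 56 mm across, 150 mm high; origin at the centre of its underside.

How it is judged:
By the outcome, as a careful person would: the job done as asked, in the order asked, and still so for the second after the job is handed in, with the robot touching nothing.
It also fails if it takes over 72 s, if anything falls off the work surface, if the arm or the gripper's body presses on something with over 40 N, if the wrist force passes 120 N, or if a joint passes its speed limit or range.

ROBOT

A 6-joint arm with a two-finger parallel gripper is mounted at the origin on the work surface. World frame = base frame: x ahead of the robot, y to its left, z up, the work surface at z = 0. Lengths are in m, angles in rad, forces in N, time in s.
With the tool pointing down it reaches from about 0.375 to 0.975 m from the base axis. Payload 3.8 kg.
Tool frame: the origin (TCP) lies on the centre line of the jaws, within the pads' length; the fingertips stand 25 mm ahead of it and the grasp point (between the pads) lies 6 mm ahead of it; y points along the fingers, z is the direction in which the jaws open and shut, and the axes are right-handed (so a half turn about y gives the same grasp; the last joint's range is limited). The gripper opens to 85 mm and grips with 20 to 120 N. Pads are 22 mm wide; open, the fingers measure 114 mm over their backs; the gripper's body (76 mm by 85 mm) begins 54 mm behind the grasp point. The pads swing forward as they close: fully open they stand 13 mm farther back than shut.
Start: joints at [1.27, 0.264, 1.604, -0, 1.274, -0.037], TCP at [0.176, 0.652, 0.256] pointing down, gripper open.
Joint ranges: [-2.63, 2.63], [-0.94, 2.18], [0.31, 2.57], [-1.31, 4.45], [0, 2.66], [-2.55, 2.55]. Speed limits (rad/s): [2.57, 2.57, 3.14, 3.14, 3.14, 3.14].

INTERFACE

Orientations are given as a rotation vector (axis times angle).
In Python, from workcell import bot gives the robot as it stands.
- The arm moves only by the shell command python3 -m jog 'ROWS' [FORCE]. ROWS is JSON, a list of rows, each a list of 5 numbers: the shift along the world's x, y, z in mm, then the turn about the world's z in degrees, then the finger opening in mm, from 0 to 85.4. A call has exactly 10 rows; each row is the pose to reach, as a shift and turn from the pose commanded when the call began; what a row does not reach only later rows make up. A row lasts 1/8 s, in which the tool goes at most 62.5 mm and 10.7 degrees, less where a joint would pass 70% of its speed; a pose out of reach is approached as far as the arm can. A call with a gripper value outside its range is refused whole. The fingers move at their own pace and stop on an object; FORCE is the grip in N (left out, the last holds). Time passes only in rows, so rows that repeat a pose let the fingers close, or fill a call up. It gives the time, the measured TCP pose, the force and the opening at its end, in the units of the state.
- bot.read_state(): the state, without advancing time (a new reading comes with each control period).
- bot.read_camera(name): name is "scene" or "top" or "wrist"; returns a dict with "pixels" (420x560x3 uint8, red, green, blue), "fx", "fy", "cx", "cy" (pixels), "R" (3x3) and "t" (3): a world point X has camera coordinates R X + t. Camera axes: x right, y down, z forward; pixel columns grow to the right and rows downward; lengths in m; the calibration is good to about 2 mm. The wrist camera is an equidistant fisheye: a pixel r from the principal point sees the ray r / f radians off the axis. A picture is of the moment at which its call begins. There is no depth.
- bot.finish_job(): hands the job in, once; it reports no verdict.
The state is a dict: "time": time; "q": joint angles; "joint_vel": joint speeds; "joint_torque": joint torques, N m; "tool_pos": TCP position; "tcp_rot": TCP orientation; "wrist_force": force on the tool from outside, world axes, zero at the start; "torque": the same for the moment, N m; "width": opening from 0.0 (shut) to 1.0 (fully open).
Only numpy, scipy, OpenCV 4.12 (cv2) and the standard library are available. Lean on these libraries where they do the work, as an engineer would, in place of code of your own. Each camera call takes 0.05 s, during which the arm holds its last target.

## Working session

There is one attempt and no reset: what is moved stays moved. The work goes in short steps, Python scripts to look and compute and a shell command to move; the robot and the scene stay as the last step left them, time stands still between calls to the robot, and variables do not carry over. Pictures are saved under pics/ and viewed, and the job is handed in when it is done.

```bash
mkdir -p pics; ls
cat > h.py <<'E'
import numpy as np, cv2
from workcell import bot
def snap(n,f):
    c=bot.read_camera(n); cv2.imwrite('pics/'+f,c['pixels'][:,:,::-1].copy()); return c
def ray(c,u,v,z):
    R=np.array(c['R']);t=np.array(c['t']);d=R.T@np.array([(u-c['cx'])/c['fx'],(v-c['cy'])/c['fy'],1]);o=-R.T@t
    return o+d*(z-o[2])/d[2]
def proj(c,X):
    p=np.array(c['R'])@np.array(X)+np.array(c['t']); return p[0]/p[2]*c['fx']+c['cx'],p[1]/p[2]*c['fy']+c['cy']
E
python3 - <<'E'
from h import *
import pickle
for n in ('top','scene'):
    c=snap(n,n+'0.png'); pickle.dump(c,open(n+'0.pkl','wb')); print(n,c['fx'],c['cx'],c['cy'],np.round(c['R'],3).tolist(),np.round(c['t'],3))
s=bot.read_state(); print(s)
E
```

```text
pics
top 505.3072161336213 272.76987512903804 214.16394060909252 [[0.01, -1.0, 0.012], [-0.998, -0.011, -0.059], [0.059, -0.011, -0.998]] [0.006 0.56  1.511]
scene 460.1278843519002 282.9025833080426 212.0567869597298 [[-0.376, 0.927, 0.012], [0.781, 0.324, -0.534], [-0.498, -0.192, -0.846]] [ 0.166 -0.388  1.777]
{'time': 0.1, 'q': array([ 1.27011014e+00,  2.64703851e-01,  1.60522817e+00, -6.55272765e-06,
        1.27367777e+00, -3.69170893e-02]), 'joint_vel': array([ 0.00045476, -0.00118104, -0.00229611,  0.00158014, -0.00043029,
       -0.00014726]), 'joint_torque': array([ 3.16751930e-04, -5.16718984e+01, -3.68577719e+01, -7.99484997e-05,
        6.56762975e-03, -2.74660998e-06]), 'tool_pos': array([0.17582482, 0.65108031, 0.25507391]), 'tcp_rot': array([-1.56285289,  0.20737219, -0.20684819]), 'wrist_force': array([ 0.84521738, -0.75768419,  0.07305732]), 'torque': array([-0.02789297,  0.00204625,  0.05475233]), 'width': 0.9968111815826776}
```

View pics/top0.png

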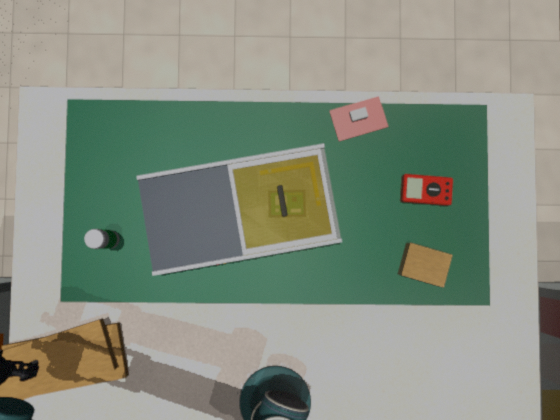

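View pics/scene0.png

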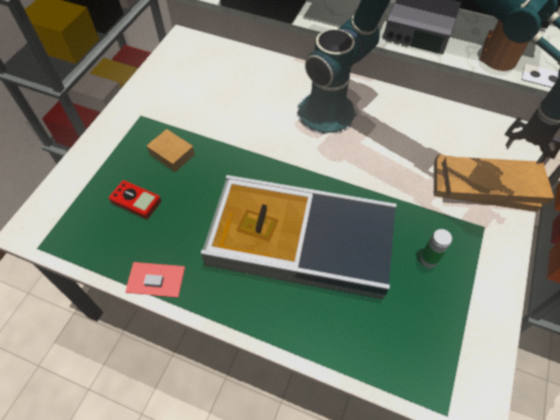

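The top view shows the box with its housing on the left (138–245, 150–273), the amber bay on the right and the black bar near (282,200). The board is under the pane at about (287,204). The multimeter, carton and can are well clear. I'll enlarge the box area.

Run:
```python
from h import *
a=cv2.imread('pics/top0.png')[135:285,130:350]
cv2.imwrite('pics/top0z.png',cv2.resize(a,None,fx=3.6,fy=3.6,interpolation=cv2.INTER_CUBIC))
```

```text
(no output)
```

View pics/top0z.png

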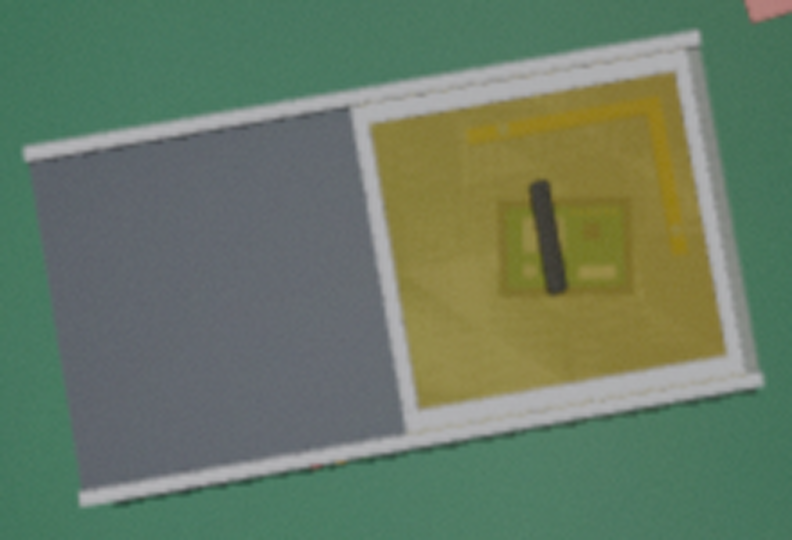

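```bash
cat >> h.py <<'E'
def z2(c,u,v,z,s=3.6,ox=130,oy=135): return ray(c,(u+.5)/s-.5+ox,(v+.5)/s-.5+oy,z)[:2]
E
python3 - <<'E'
from h import *; import pickle
c=pickle.load(open('top0.pkl','rb'))
P=[z2(c,u,v,.09) for u,v in((24,150),(700,33),(763,385),(80,503))]
P=np.array(P);print(np.round(P,4)); ctr=P.mean(0)
yw=(P[0]-P[1]+P[3]-P[2]); xw=P[0]-P[3]+P[1]-P[2]
print('ctr',ctr,'yaw',np.degrees(np.arctan2(-yw[0],yw[1])),np.degrees(np.arctan2(xw[1],xw[0])),np.linalg.norm(yw)/2,np.linalg.norm(xw)/2)
print('bar',z2(c,540,182,.114),z2(c,556,293,.114))
print('fence',z2(c,652,113,.056),z2(c,474,136,.056),z2(c,680,252,.056))
B=np.array([z2(c,u,v,.052) for u,v in((500,200),(631,199),(632,296),(500,296))]);print(B,B.mean(0))
s=pickle.load(open('scene0.pkl','rb'))
print('scene box corners',[np.round(proj(s,[*p,.09])) for p in P])
E
```

```text
[[ 0.6604  0.4068]
 [ 0.7616 -0.1344]
 [ 0.4785 -0.1858]
 [ 0.3799  0.3554]]
ctr [0.57011721 0.1104943 ] yaw 10.462023208430518 10.342941999067913 0.5503810868632244 0.28646615842128564
bar [ 0.63653195 -0.0057856 ] [ 0.54897486 -0.01916326]
fence [ 0.70146719 -0.09892404] [0.68070192 0.04737906] [ 0.58694319 -0.12252682]
[[ 0.62853927  0.02545557]
 [ 0.63057324 -0.0823575 ]
 [ 0.55062404 -0.08367045]
 [ 0.54948102  0.02463339]] [ 0.58980439 -0.02898475]
scene box corners [array([388., 287.]), array([199., 251.]), array([226., 174.]), array([395., 204.])]
```

Run:
```python
from h import *
from scipy.spatial.transform import Rotation as Ro
s=bot.read_state();R=Ro.from_rotvec(s['tcp_rot']).as_matrix();print(np.round(R,3))
z=R[:,2];print('tool z heading',np.degrees(np.arctan2(z[1],z[0])))
```

```text
[[ 0.965 -0.001  0.261]
 [-0.261 -0.002  0.965]
 [-0.    -1.    -0.002]]
tool z heading 74.88725827148117
```

```bash
python3 -m jog '[[30,-50,0,-7,0],[60,-100,0,-14,0],[90,-150,0,-21,0],[121,-200,0,-28,0],[152,-250,0,-35,0],[183,-300,0,-42,0],[213,-350,0,-49,0],[243,-400,0,-56,0],[274,-450,0,-64.5,0],[304,-500,0,-64.5,0]]'; python3 -m jog '[[30,-50,-15,0,0],[60,-100,-30,0,0],[90,-148,-50,0,0],[119,-195,-75,0,0],[119,-195,-100,0,0],[119,-195,-106,0,0],[119,-195,-106,0,0],[119,-195,-106,0,0],[119,-195,-106,0,0],[119,-195,-106,0,0]]'
python3 - <<'E'
from h import *
c=snap('top','top1.png'); c=snap('wrist','wrist1.png')
a=cv2.imread('pics/top1.png')[135:285,130:350]
cv2.imwrite('pics/top1z.png',cv2.resize(a,None,fx=3.6,fy=3.6,interpolation=cv2.INTER_CUBIC))
print(bot.read_state())
E
```

```text
time: 1.35
tool_pos: [0.4805, 0.1498, 0.256]
tcp_rot: [-1.289, 1.076, -1.075]
wrist_force: [1.3, 1.3, 1.0]
width: -0.005
time: 2.6
tool_pos: [0.5994, -0.043, 0.1513]
tcp_rot: [-1.289, 1.073, -1.075]
wrist_force: [-0.5, -0.8, 0.3]
width: -0.0
{'time': 2.7, 'q': array([-1.13384432e-01,  2.10978622e-01,  1.87244410e+00, -2.74446642e-05,
        1.05730060e+00, -2.94980134e-01]), 'joint_vel': array([-0.00237488,  0.00371431,  0.00313201,  0.00066158, -0.00087023,
        0.00045928]), 'joint_torque': array([ 4.49743797e-02, -4.54240966e+01, -3.35576355e+01,  2.04417243e-03,
       -5.62041227e-03,  6.12512144e-05]), 'tool_pos': array([ 0.59919779, -0.0431792 ,  0.15082439]), 'tcp_rot': array([-1.28915724,  1.07368061, -1.07492215]), 'wrist_force': array([ 0.12102066, -0.27989611, -1.20721389]), 'torque': array([-0.00205521, -0.03780131, -0.02403021]), 'width': 0.003316450413886167}
```

View pics/top1z.png

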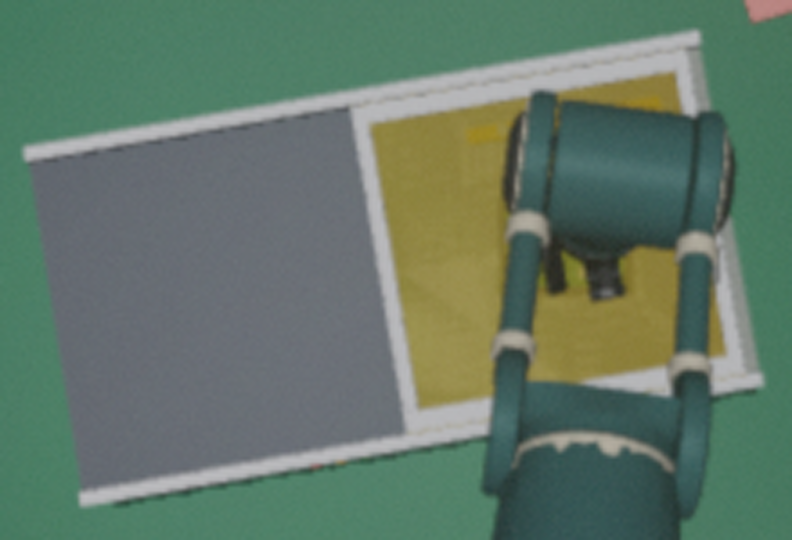

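View pics/wrist1.png

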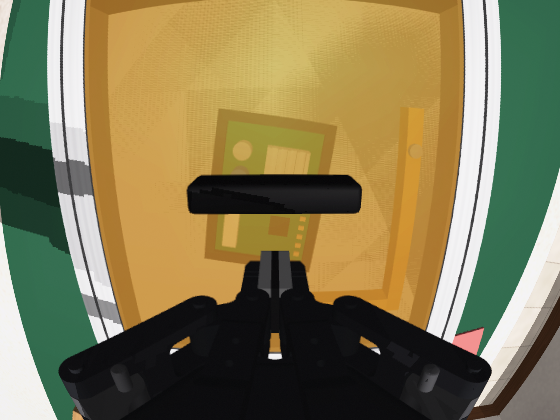

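The wrist view shows the fingertips at about (275,260), just behind the bar at (275,195), with the board askew beneath. I'll lower and push the window open.

```bash
python3 -m jog '[[0,0,-18,0,0],[0,0,-32,0,0],[-1,8,-32,0,0],[-3,15,-32,0,0],[-6,33,-32,0,0],[-10,54,-32,0,0],[-14,75,-32,0,0],[-18,98,-32,0,0],[-22,122,-32,0,0],[-26,142,-32,0,0]]'; python3 -m jog '[[-4,20,0,0,0],[-7,40,0,0,0],[-11,60,0,0,0],[-14,78,0,0,0],[-17,94,0,0,0],[-19,104,0,0,0],[-20,111,0,0,0],[-20,111,0,0,0],[-20,111,0,0,0],[-20,111,0,0,0]]'
python3 - <<'E'
from h import *
c=snap('top','top2.png'); c=snap('wrist','wrist2.png')
a=cv2.imread('pics/top2.png')[135:285,130:350]
cv2.imwrite('pics/top2z.png',cv2.resize(a,None,fx=3.6,fy=3.6,interpolation=cv2.INTER_CUBIC))
E
```

```text
time: 3.95
tool_pos: [0.5723, 0.1006, 0.1185]
tcp_rot: [-1.29, 1.074, -1.074]
wrist_force: [-0.3, -2.5, -0.7]
width: -0.002
time: 5.2
tool_pos: [0.5532, 0.2094, 0.1183]
tcp_rot: [-1.289, 1.075, -1.075]
wrist_force: [-0.7, 0.4, -0.6]
width: 0.004
```

View pics/top2z.png

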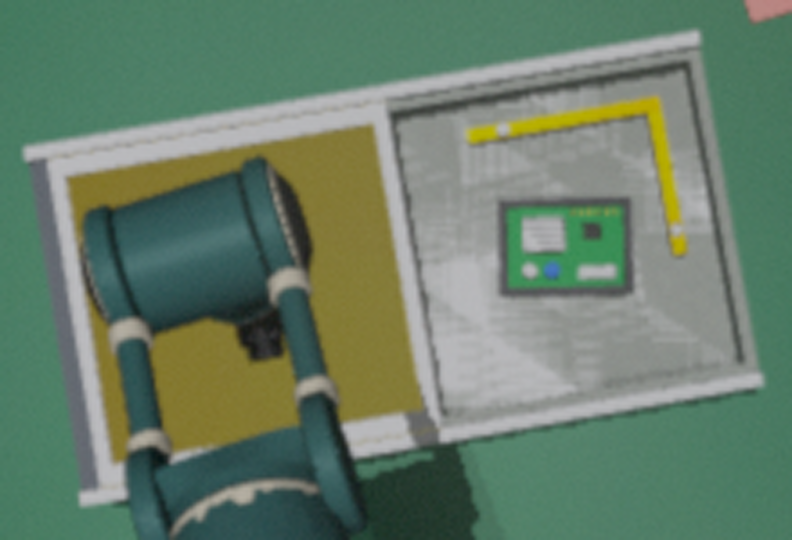

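The window is nearly open; its trailing edge is at about (400,110)–(440,440), with roughly 8–10 mm to go. The board and fence are now plainly visible.

```bash
python3 -m jog '[[0,2,0,0,0],[-1,4,0,0,0],[-1,5,0,0,0],[-1,6,0,0,0],[-1,7,0,0,0],[-1,7.5,0,0,0],[-1.5,8,0,0,0],[-1.5,8.5,0,0,0],[-1.5,8.5,0,0,0],[-1.5,8.5,0,0,0]]'; python3 -c "
from workcell import bot
print(bot.read_state()['wrist_force'])"
```

```text
time: 6.55
tool_pos: [0.5516, 0.2179, 0.1183]
tcp_rot: [-1.29, 1.074, -1.075]
wrist_force: [1.0, -3.3, 0.5]
width: 0.002
[ 0.95439001 -3.33008878  0.50246561]
```

```bash
python3 -m jog '[[0,0.5,0,0,0],[0,1,0,0,0],[0,1.5,0,0,0],[0,2,0,0,0],[0,2.5,0,0,0],[-0.5,3,0,0,0],[-0.5,3,0,0,0],[-0.5,3,0,0,0],[-0.5,3,0,0,0],[-0.5,3,0,0,0]]'
```

```text
time: 7.8
tool_pos: [0.5516, 0.2181, 0.1183]
tcp_rot: [-1.294, 1.072, -1.078]
wrist_force: [2.4, -13.6, 2.3]
width: 0.003
```

Window at its stop (13.6 N; the bar works out to box y = 0.128, i.e. fully open). Backing off and moving to the near side of the board, jaws turned 90°.

```bash
python3 -m jog '[[2,-10,0,0,0],[3,-18,10,0,0],[0,-60,35,10,20],[-6,-100,35,20,40],[-12,-140,35,30,70],[-18,-180,35,40,70],[-24,-220,35,50,70],[-30,-245,35,60,70],[-34,-264,30,70,70],[-34,-264,10,80,70]]'; python3 -m jog '[[0,0,-15,5,70],[0,0,-30,10,70],[0,0,-45,10,70],[0,0,-58,10,70],[0,0,-62,10,70],[0,0,-62,10,70],[0,0,-62,10,70],[0,0,-62,10,70],[0,0,-62,10,70],[0,0,-62,10,70]]'
python3 - <<'E'
from h import *
c=snap('scene','scene3.png'); c=snap('wrist','wrist3.png')
a=cv2.imread('pics/scene3.png')[160:310,190:410]
cv2.imwrite('pics/scene3z.png',cv2.resize(a,None,fx=3.6,fy=3.6,interpolation=cv2.INTER_CUBIC))
E
```

```text
time: 9.05
tool_pos: [0.5185, -0.0441, 0.1303]
tcp_rot: [-1.571, -0.012, 0.004]
wrist_force: [-0.3, 0.2, -0.5]
width: 0.817
time: 10.3
tool_pos: [0.5171, -0.0429, 0.0665]
tcp_rot: [-1.566, -0.143, 0.142]
wrist_force: [-0.0, -0.7, 0.8]
width: 0.817
```

View pics/scene3z.png

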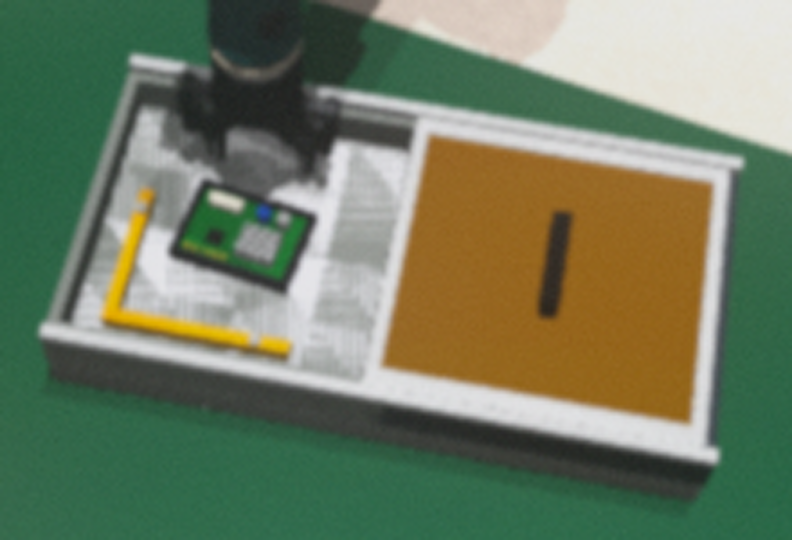

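View pics/wrist3.png

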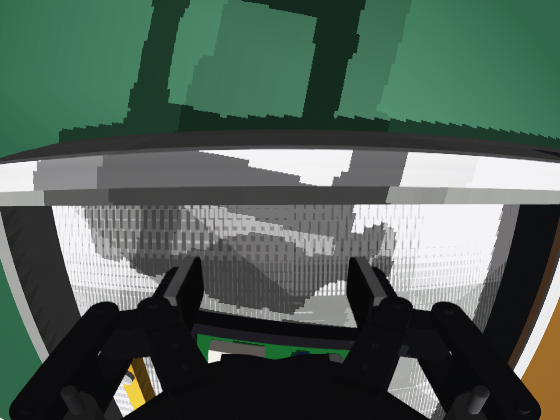

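```bash
python3 -m jog '[[0,0,-1,0,70],[0,0,-2,0,70],[0,0,-3,0,70],[0,0,-4,0,70],[0,0,-5,0,70],[0,0,-5,0,70],[0,0,-5,0,70],[0,0,-5,0,70],[0,0,-5,0,70],[0,0,-5,0,70]]'
```

```text
time: 11.65
tool_pos: [0.517, -0.0429, 0.0613]
tcp_rot: [-1.566, -0.142, 0.142]
wrist_force: [-0.0, -1.1, -0.4]
width: 0.815
```

```bash
python3 -m jog '[[0,0,-1,0,70],[0,0,-2,0,70],[0,0,-3,0,70],[0,0,-3.5,0,70],[0,0,-4,0,70],[0,0,-4,0,70],[0,0,-4,0,70],[0,0,-4,0,70],[0,0,-4,0,70],[0,0,-4,0,70]]'
```

```text
time: 12.9
tool_pos: [0.5171, -0.0429, 0.0573]
tcp_rot: [-1.566, -0.142, 0.142]
wrist_force: [-0.6, 0.1, 1.1]
width: 0.818
```

```bash
python3 -m jog '[[8,1.5,0,0,70],[14,2.5,0,0,70],[20,3.7,0,0,70],[26,4.8,0,0,70],[33,6.1,0,0,70],[40,7.3,0,0,70],[47,8.6,0,0,70],[54,9.9,0,0,70],[61,11.2,0,0,70],[66,12.1,0,0,70]]'
python3 - <<'E'
from h import *
for n in('top','scene'):
    c=snap(n,n+'4.png')
a=cv2.imread('pics/top4.png')[135:285,130:350]
cv2.imwrite('pics/top4z.png',cv2.resize(a,None,fx=3.6,fy=3.6,interpolation=cv2.INTER_CUBIC))
a=cv2.imread('pics/scene4.png')[160:280,190:320]
cv2.imwrite('pics/scene4z.png',cv2.resize(a,None,fx=5,fy=5,interpolation=cv2.INTER_CUBIC))
E
```

```text
time: 14.15
tool_pos: [0.5815, -0.0309, 0.0573]
tcp_rot: [-1.566, -0.139, 0.146]
wrist_force: [-8.6, -1.1, 10.0]
width: 0.818
```

View pics/top4z.png

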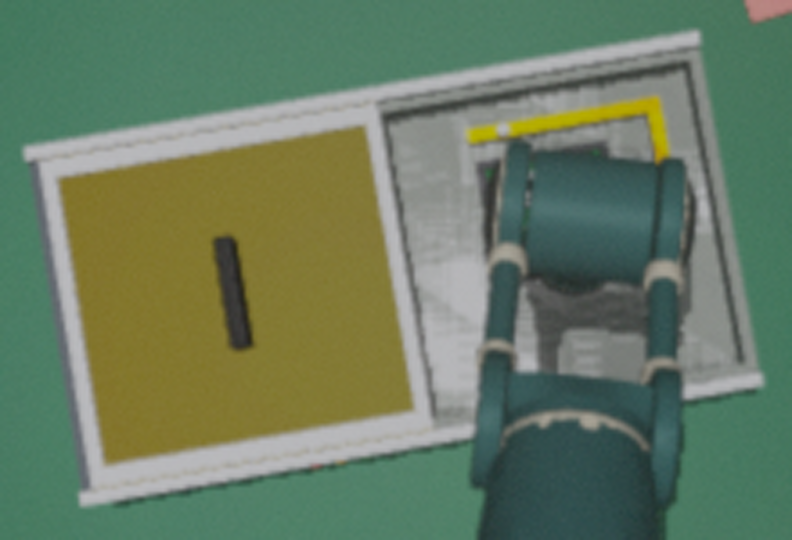

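View pics/scene4z.png

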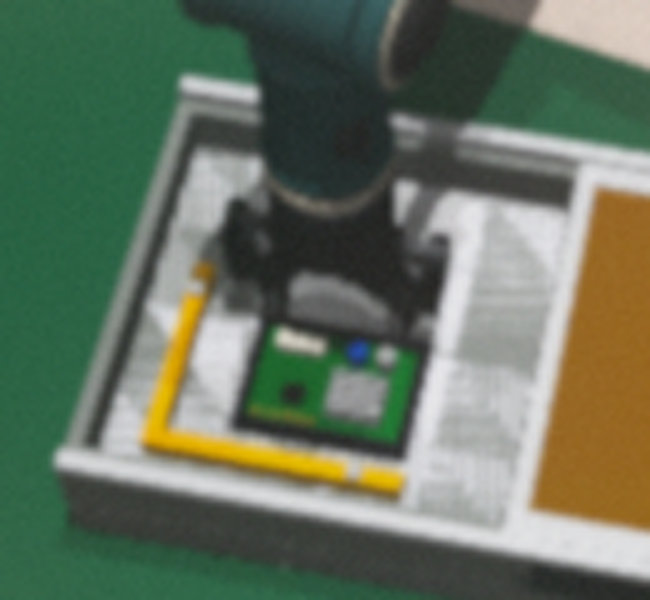

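The board is now square with the fence and about 12 mm short of the far bar (board at about (340,390) in the scene crop, bar along (150,440)–(400,480)). I'll continue the push, raised slightly because of the 10 N vertical force.

```bash
python3 -m jog '[[0,0,1.5,0,70],[2,0.4,1.5,0,70],[4,0.7,1.5,0,70],[6,1.1,1.5,0,70],[8,1.5,1.5,0,70],[9,1.6,1.5,0,70],[10,1.8,1.5,0,70],[11,2,1.5,0,70],[11,2,1.5,0,70],[11,2,1.5,0,70]]'
```

```text
time: 15.5
tool_pos: [0.5942, -0.0288, 0.0589]
tcp_rot: [-1.566, -0.143, 0.142]
wrist_force: [0.3, 0.2, -1.3]
width: 0.821
```

```bash
python3 -m jog '[[0.5,0.1,0,0,70],[1,0.2,0,0,70],[1.5,0.3,0,0,70],[2,0.4,0,0,70],[2.5,0.5,0,0,70],[3,0.5,0,0,70],[3,0.5,0,0,70],[3,0.5,0,0,70],[3,0.5,0,0,70],[3,0.5,0,0,70]]'
python3 - <<'E'
from h import *
for n in('scene',):
    c=snap(n,n+'5.png')
a=cv2.imread('pics/scene5.png')[160:280,190:320]
cv2.imwrite('pics/scene5z.png',cv2.resize(a,None,fx=5,fy=5,interpolation=cv2.INTER_CUBIC))
E
```

```text
time: 16.75
tool_pos: [0.5968, -0.0282, 0.0587]
tcp_rot: [-1.566, -0.142, 0.143]
wrist_force: [-3.7, -0.8, 3.1]
width: 0.819
```

View pics/scene5z.png

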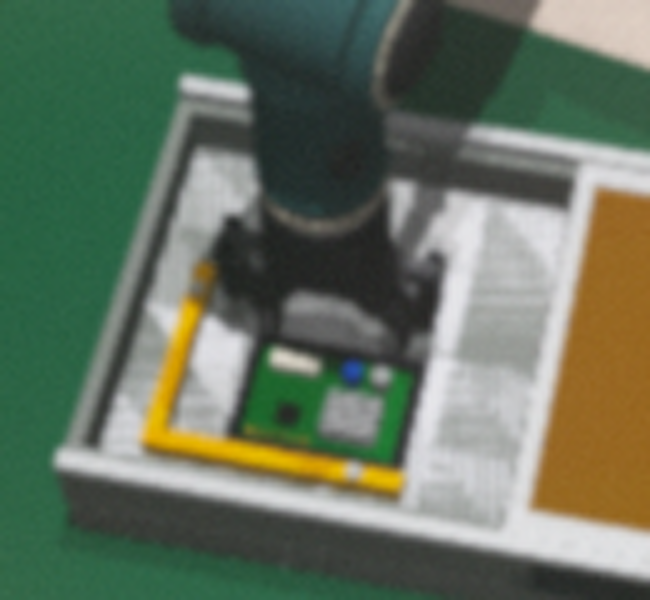

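```bash
python3 -m jog '[[0.5,0.1,0,0,70],[1,0.2,0,0,70],[1.5,0.3,0,0,70],[2,0.4,0,0,70],[2.5,0.5,0,0,70],[2.5,0.5,0,0,70],[2.5,0.5,0,0,70],[2.5,0.5,0,0,70],[2.5,0.5,0,0,70],[2.5,0.5,0,0,70]]'
```

```text
time: 18.05
tool_pos: [0.597, -0.0282, 0.0587]
tcp_rot: [-1.566, -0.138, 0.147]
wrist_force: [-11.1, -3.0, 9.6]
width: 0.817
```

Firm contact with the far bar (11 N, no further motion). Now I retract, lift, turn 90° and go to the board's left (+y) side.

```bash
python3 -m jog '[[-8,-1.5,0,0,70],[-15,-3,15,0,70],[-15,-3,45,-10,60],[-10,10,65,-20,40],[0,35,65,-30,40],[10,60,65,-40,40],[20,85,65,-50,40],[27,97.5,65,-60,40],[27,97.5,65,-70,40],[27,97.5,65,-80,40]]'; python3 -m jog '[[0,0,0,-10,40],[0,0,-20,-10,40],[0,0,-40,-10,40],[0,0,-52,-10,40],[0,0,-57,-10,40],[0,0,-57,-10,40],[0,0,-57,-10,40],[0,0,-57,-10,40],[0,0,-57,-10,40],[0,0,-57,-10,40]]'
python3 - <<'E'
from h import *
for n in('scene','wrist','top'):
    c=snap(n,n+'6.png')
a=cv2.imread('pics/scene6.png')[160:280,190:320]
cv2.imwrite('pics/scene6z.png',cv2.resize(a,None,fx=5,fy=5,interpolation=cv2.INTER_CUBIC))
a=cv2.imread('pics/top6.png')[135:285,130:350]
cv2.imwrite('pics/top6z.png',cv2.resize(a,None,fx=3.6,fy=3.6,interpolation=cv2.INTER_CUBIC))
E
```

```text
time: 19.3
tool_pos: [0.6275, 0.0703, 0.1251]
tcp_rot: [-1.353, 0.945, -0.949]
wrist_force: [0.0, 0.1, -0.3]
width: 0.467
time: 20.55
tool_pos: [0.6267, 0.0698, 0.0671]
tcp_rot: [-1.289, 1.074, -1.075]
wrist_force: [0.6, 0.4, 0.2]
width: 0.468
```

View pics/scene6z.png

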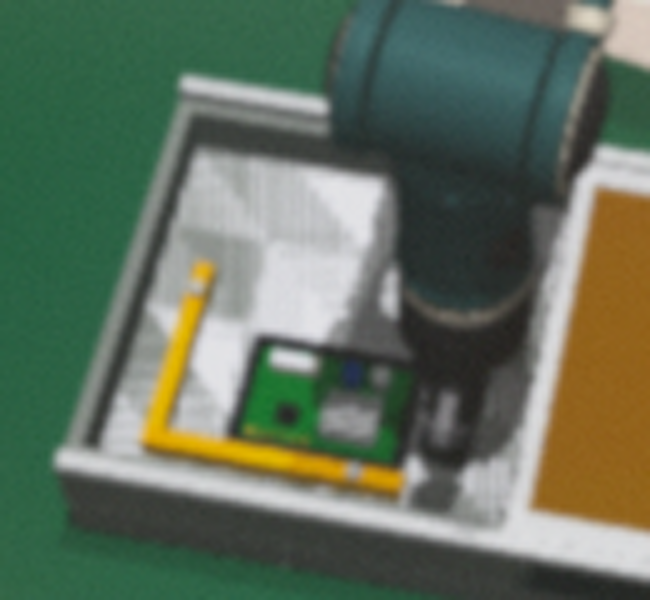

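View pics/wrist6.png

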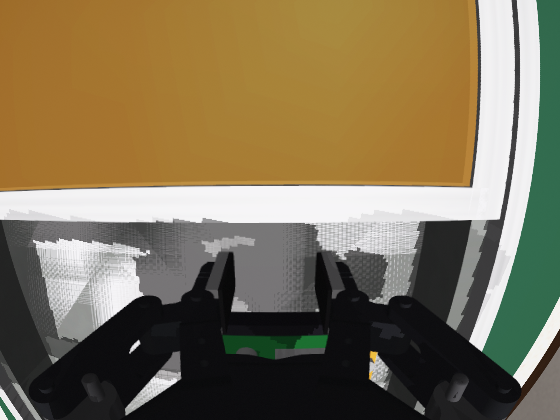

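View pics/top6z.png

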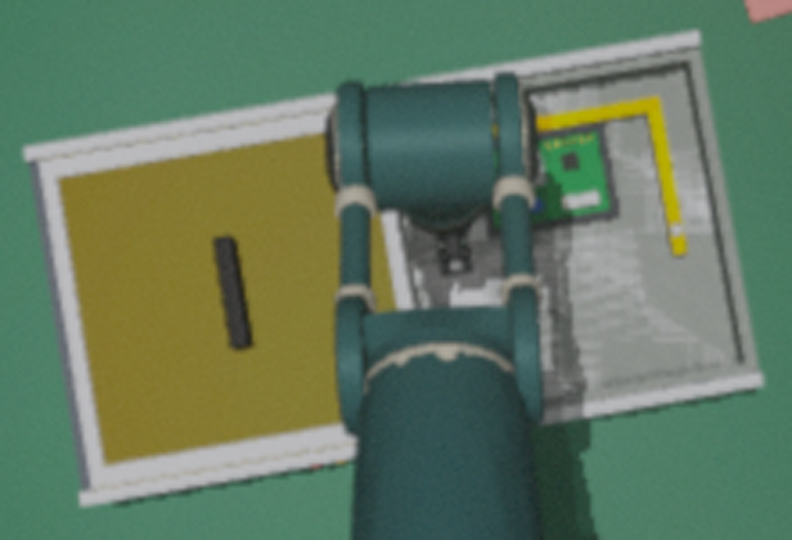

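```bash
python3 -m jog '[[0.9,-5,-1.5,0,40],[2.2,-12,-1.5,0,40],[3.4,-18.5,-1.5,0,40],[4.5,-25,-1.5,0,40],[5.7,-31,-1.5,0,40],[6.8,-37,-1.5,0,40],[7.9,-43,-1.5,0,40],[9,-49,-1.5,0,40],[9.7,-53,-1.5,0,40],[9.7,-53,-1.5,0,40]]'
python3 - <<'E'
from h import *
for n in('scene','top'):
    c=snap(n,n+'7.png')
a=cv2.imread('pics/scene7.png')[160:280,190:320]
cv2.imwrite('pics/scene7z.png',cv2.resize(a,None,fx=5,fy=5,interpolation=cv2.INTER_CUBIC))
E
```

```text
time: 21.95
tool_pos: [0.6364, 0.0162, 0.0654]
tcp_rot: [-1.289, 1.074, -1.075]
wrist_force: [-0.2, -0.3, 0.1]
width: 0.469
```

View pics/scene7z.png

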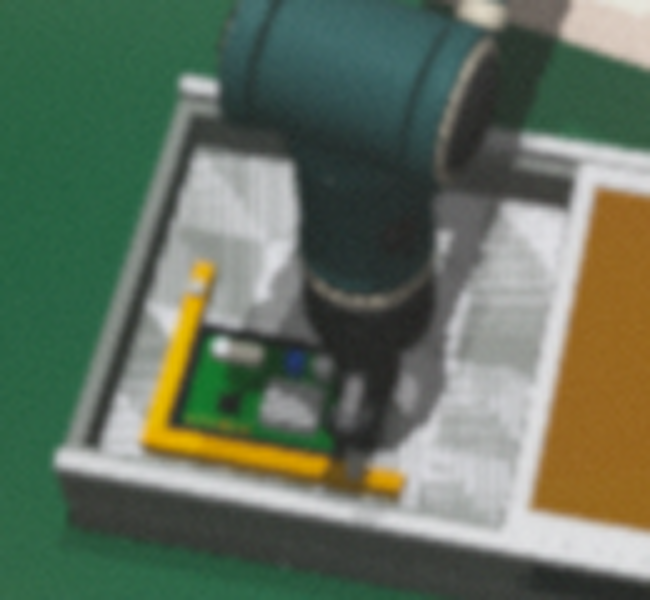

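The board stays square, a few mm short of the right bar (right edge at about x=185 against the bar at x=175). I'll creep to contact.

```bash
python3 -m jog '[[0.2,-1,0,0,40],[0.4,-2,0,0,40],[0.5,-3,0,0,40],[0.7,-4,0,0,40],[0.9,-5,0,0,40],[1,-5.5,0,0,40],[1.1,-6,0,0,40],[1.1,-6,0,0,40],[1.1,-6,0,0,40],[1.1,-6,0,0,40]]'
```

```text
time: 23.3
tool_pos: [0.6364, 0.0153, 0.0655]
tcp_rot: [-1.286, 1.079, -1.07]
wrist_force: [-3.9, 14.9, 3.4]
width: 0.466
```

```bash
python3 -m jog '[[-2,12,0,0,40],[-3,18,20,0,40],[-5,30,60,0,40],[-10,60,75,0,40],[-18,100,75,0,40],[-27,150,75,0,40],[-33,180,75,0,40],[-33,180,75,0,40],[-33,180,75,0,40],[-33,180,75,0,40]]'
python3 - <<'E'
from h import *; import pickle
for n in('scene','top'):
    c=snap(n,n+'8.png'); pickle.dump(c,open(n+'8.pkl','wb'))
a=cv2.imread('pics/top8.png')[150:250,230:345]
cv2.imwrite('pics/top8z.png',cv2.resize(a,None,fx=6,fy=6,interpolation=cv2.INTER_CUBIC))
a=cv2.imread('pics/scene8.png')[185:275,205:315]
cv2.imwrite('pics/scene8z.png',cv2.resize(a,None,fx=6,fy=6,interpolation=cv2.INTER_CUBIC))
E
```

```text
time: 24.55
tool_pos: [0.6048, 0.1895, 0.1407]
tcp_rot: [-1.289, 1.075, -1.076]
wrist_force: [0.9, 1.0, 0.1]
width: 0.465
```

View pics/top8z.png

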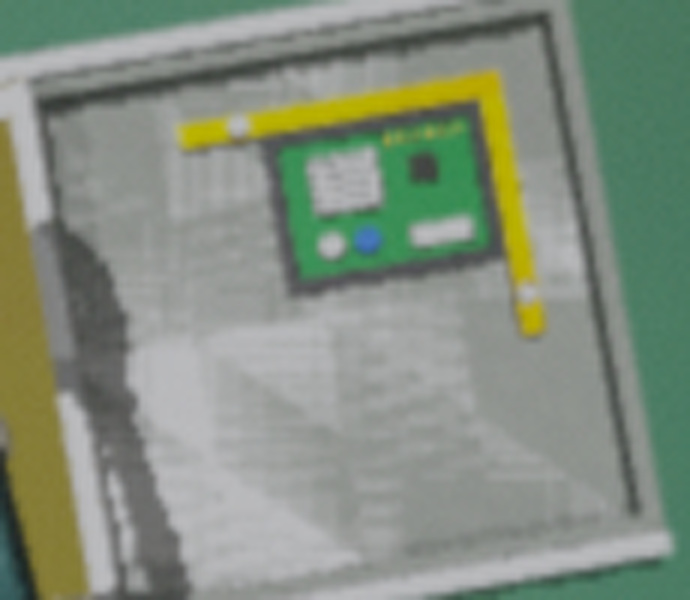

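View pics/scene8z.png

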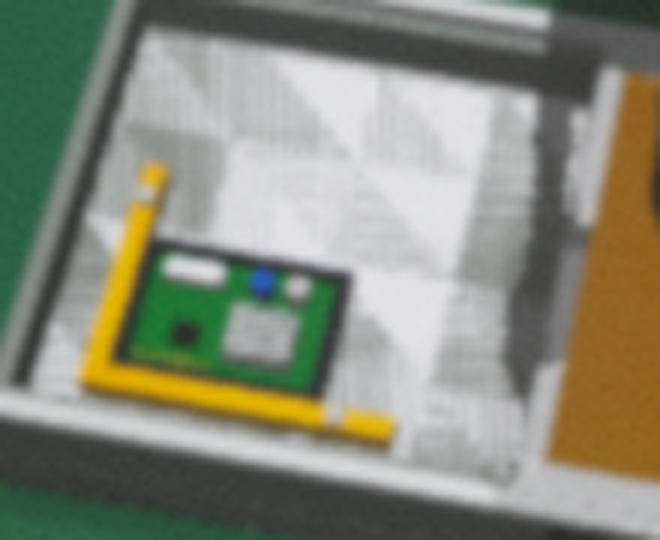

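Run:
```python
from h import *; import pickle
c=pickle.load(open('top8.pkl','rb'))
im=cv2.cvtColor(c['pixels'][:,:,::-1].copy(),cv2.COLOR_BGR2HSV)
yaw=np.radians(10.4);Rb=np.array([[np.cos(yaw),np.sin(yaw)],[-np.sin(yaw),np.cos(yaw)]]);ctr=np.array([.5701,.1105])
roi=np.zeros(im.shape[:2],np.uint8);roi[160:215,258:325]=255
def tob(pts,z): return np.array([Rb@(ray(c,u,v,z)[:2]-ctr) for u,v in pts])
g=cv2.inRange(im,(55,80,60),(85,255,255))&roi
y=cv2.inRange(im,(22,150,120),(34,255,255))&roi
# heat-sink etc holes filled by hull
pts=cv2.findNonZero(g)[:,0].astype(np.float32)
hull=cv2.convexHull(cv2.findNonZero(cv2.morphologyEx(g,cv2.MORPH_OPEN,np.ones((2,2)))))
b=tob(cv2.boxPoints(cv2.minAreaRect(hull)),.050)*1000;print('green rect box mm',np.round(b,1),b.mean(0))
e=np.diff(b,axis=0);print(np.degrees(np.arctan2(e[:,1],e[:,0])),np.linalg.norm(e,axis=1))
# yellow pixels in box mm
roi[:]=0;roi[155:210,255:325]=255
y=cv2.inRange(im,(22,150,110),(34,255,255));y[:155]=0;y[212:]=0;y[:,:255]=0;y[:,330:]=0
yy=cv2.findNonZero(y)[:,0]; Y=tob(yy,.056)*1000
far=Y[(Y[:,1]>-205)&(Y[:,1]<-95)]; rt=Y[(Y[:,0]<75)&(Y[:,0]>-20)]
print('far bar centre x',np.median(far[:,0]),np.polyfit(far[:,1],far[:,0],1),np.ptp(far[:,0]));print('right bar centre y',np.median(rt[:,1]),np.polyfit(rt[:,0],rt[:,1],1))
```

```text
green rect box mm [[  82.8 -125.8]
 [  82.4 -222.7]
 [  15.2 -221.9]
 [  15.6 -125.3]] [  48.98179367 -173.90664329]
[-90.22124338 179.34196628  89.72305503] [96.8926115  67.21902768 96.64838825]
far bar centre x 97.87381288362187 [-8.94537492e-03  9.64031004e+01] 11.491513058816182
right bar centre y -231.52306631645172 [ 3.70658871e-05 -2.31486045e+02]
```

The picture shows the board seated in the corner: its edges are parallel to both bars and I see no bed between. Resolution is about 3 mm/px, so I'll confirm with one more press in each direction by force.

```bash
python3 -m jog '[[-4,-40,0,0,60],[-8,-90,0,10,60],[-12,-140,0,20,60],[-17,-190,0,30,60],[-22,-230,0,40,60],[-28.5,-249.5,0,50,60],[-28.5,-249.5,0,60,60],[-28.5,-249.5,0,70,60],[-28.5,-249.5,0,80,60],[-28.5,-249.5,0,90,60]]'; python3 -m jog '[[0,0,-25,0,60],[0,0,-50,0,60],[0,0,-68,0,60],[0,0,-77,0,60],[0,0,-79.5,0,60],[6,1.1,-79.5,0,60],[13,2.3,-79.5,0,60],[19,3.4,-79.5,0,60],[23,4.2,-79.5,0,60],[23,4.2,-79.5,0,60]]'
```

```text
time: 25.9
tool_pos: [0.5756, -0.0597, 0.1403]
tcp_rot: [-1.566, -0.146, 0.146]
wrist_force: [-0.1, 0.8, 0.3]
width: 0.703
time: 27.15
tool_pos: [0.5993, -0.0545, 0.0609]
tcp_rot: [-1.566, -0.143, 0.142]
wrist_force: [0.3, -0.4, 0.2]
width: 0.701
```

```bash
python3 -m jog '[[1,0.2,0,0,60],[2,0.4,0,0,60],[2.5,0.5,0,0,60],[3,0.5,0,0,60],[3.5,0.6,0,0,60],[4,0.7,0,0,60],[4.5,0.8,0,0,60],[5,0.9,0,0,60],[5,0.9,0,0,60],[5,0.9,0,0,60]]'
```

```text
time: 28.4
tool_pos: [0.6018, -0.0538, 0.0606]
tcp_rot: [-1.566, -0.139, 0.146]
wrist_force: [-8.5, -0.1, 7.2]
width: 0.703
```

```bash
python3 -m jog '[[-8,-1.5,0,0,60],[-14,-2.5,15,0,60],[-14,-2,45,-10,50],[-8,20,65,-20,40],[4,45,65,-30,40],[16,70,65,-40,40],[28,90,65,-50,40],[30,90,65,-60,40],[30,90,65,-70,40],[30,90,65,-80,40]]'; python3 -m jog '[[0,0,0,-10,40],[0,0,-25,-10,40],[0,0,-45,-10,40],[0,0,-55,-10,40],[0,0,-60,-10,40],[1,-6,-60,-10,40],[2.2,-12,-60,-10,40],[3,-16.5,-60,-10,40],[3.4,-19,-60,-10,40],[3.4,-19,-60,-10,40]]'; python3 -m jog '[[0.2,-1,0,0,40],[0.4,-2,0,0,40],[0.5,-2.5,0,0,40],[0.6,-3,0,0,40],[0.7,-3.5,0,0,40],[0.8,-4,0,0,40],[0.9,-4.5,0,0,40],[1,-5,0,0,40],[1,-5,0,0,40],[1,-5,0,0,40]]'
```

```text
time: 29.65
tool_pos: [0.6345, 0.0366, 0.1271]
tcp_rot: [-1.353, 0.946, -0.949]
wrist_force: [1.0, 0.8, -0.4]
width: 0.47
time: 30.9
tool_pos: [0.6373, 0.0171, 0.066]
tcp_rot: [-1.289, 1.075, -1.075]
wrist_force: [1.4, -0.1, 0.3]
width: 0.471
time: 32.15
tool_pos: [0.6374, 0.0156, 0.0657]
tcp_rot: [-1.287, 1.078, -1.071]
wrist_force: [-2.2, 11.8, 2.9]
width: 0.471
```

Both presses repeat the same contact positions (x 1.4→1.5 mm, y −105.6→−105.5 mm), so the board is flush in both directions. Now moving to the far side of the bar to close.

```bash
python3 -m jog '[[-2,12,0,0,40],[-3,18,30,0,20],[-10,40,75,0,0],[-25,80,100,0,0],[-42,120,100,0,0],[-60,165,100,0,0],[-78,210,100,0,0],[-97,254,100,0,0],[-97,254,100,0,0],[-97,254,100,0,0]]'
python3 - <<'E'
from h import *
for n in('wrist','top'):
    c=snap(n,n+'9.png')
a=cv2.imread('pics/top9.png')[135:285,130:350]
cv2.imwrite('pics/top9z.png',cv2.resize(a,None,fx=3.6,fy=3.6,interpolation=cv2.INTER_CUBIC))
E
```

```text
time: 33.4
tool_pos: [0.5414, 0.2661, 0.1657]
tcp_rot: [-1.29, 1.073, -1.075]
wrist_force: [0.0, 0.1, 0.5]
width: 0.0
```

View pics/top9z.png

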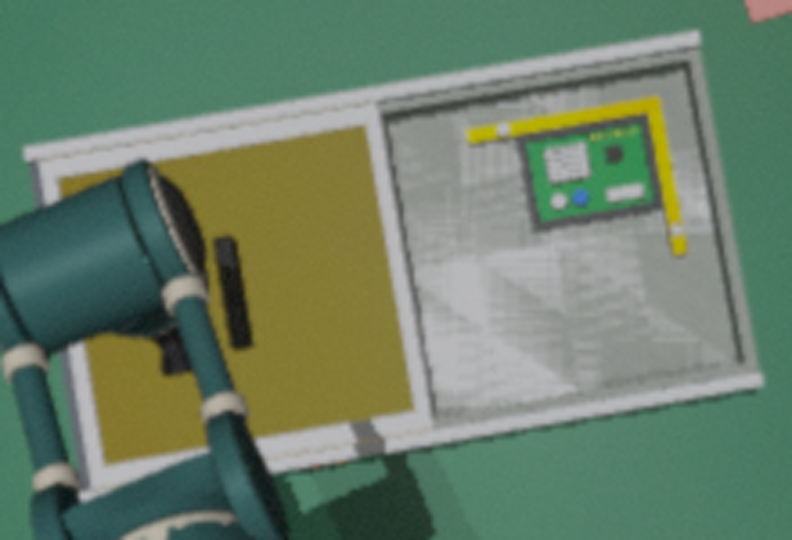

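View pics/wrist9.png

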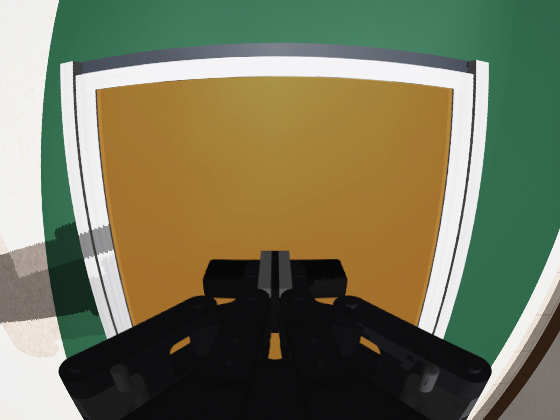

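The wrist view shows the closed fingers at (275,260), on the outer side of the bar (205–345, 262–295) and clear of it. Lower and push shut.

```bash
python3 -m jog '[[0,0,-25,0,0],[0,0,-47,0,0],[1,-7,-47,0,0],[3,-16,-47,0,0],[7,-36,-47,0,0],[11,-58,-47,0,0],[15,-81,-47,0,0],[19,-104,-47,0,0],[23,-126,-47,0,0],[27,-145,-47,0,0]]'; python3 -m jog '[[4,-20,0,0,0],[7,-40,0,0,0],[11,-60,0,0,0],[14,-78,0,0,0],[17,-92,0,0,0],[19,-102,0,0,0],[20,-109,0,0,0],[21,-113,0,0,0],[21,-113,0,0,0],[21,-113,0,0,0]]'
```

```text
time: 34.75
tool_pos: [0.5691, 0.1195, 0.1198]
tcp_rot: [-1.288, 1.074, -1.076]
wrist_force: [-0.2, 2.6, 1.4]
width: 0.002
time: 36.0
tool_pos: [0.5889, 0.0084, 0.1185]
tcp_rot: [-1.29, 1.075, -1.074]
wrist_force: [0.1, -0.2, 0.5]
width: -0.001
```

```bash
python3 -m jog '[[0.4,-2,0,0,0],[0.7,-4,0,0,0],[1,-5.5,0,0,0],[1.3,-7,0,0,0],[1.4,-8,0,0,0],[1.5,-8.5,0,0,0],[1.6,-9,0,0,0],[1.7,-9.5,0,0,0],[1.8,-10,0,0,0],[1.8,-10,0,0,0]]'
```

```text
time: 37.25
tool_pos: [0.5907, -0.0008, 0.1187]
tcp_rot: [-1.289, 1.076, -1.074]
wrist_force: [-1.1, 4.8, 0.0]
width: 0.002
```

```bash
python3 -m jog '[[0,-0.5,0,0,0],[0.2,-1,0,0,0],[0.3,-1.5,0,0,0],[0.3,-2,0,0,0],[0.4,-2.5,0,0,0],[0.5,-3,0,0,0],[0.5,-3,0,0,0],[0.5,-3,0,0,0],[0.5,-3,0,0,0],[0.5,-3,0,0,0]]'
```

```text
time: 38.5
tool_pos: [0.5908, -0.001, 0.1187]
tcp_rot: [-1.286, 1.079, -1.07]
wrist_force: [-2.6, 14.5, 1.3]
width: -0.001
```

Stop felt (14.5 N). The bar has travelled 0.128 → −0.132, i.e. 260 mm. Back off, lift, move clear and check.

```bash
python3 -m jog '[[-1,7,0,0,0],[-3,15,0,0,0],[-4,20,25,0,0],[-8,40,60,0,0],[-15,80,100,0,0],[-25,130,120,0,0],[-36,190,120,0,0],[-47,250,120,0,0],[-54,290,120,0,0],[-54,290,120,0,0]]'
python3 - <<'E'
from h import *
for n in('scene','top'):
    c=snap(n,n+'10.png')
cv2.imwrite('pics/top10z.png',cv2.resize(cv2.imread('pics/top10.png')[135:285,130:350],None,fx=3.6,fy=3.6,interpolation=cv2.INTER_CUBIC))
E
```

```text
time: 39.75
tool_pos: [0.537, 0.2879, 0.2391]
tcp_rot: [-1.29, 1.071, -1.072]
wrist_force: [0.2, 0.1, 0.6]
width: 0.002
```

View pics/top10z.png

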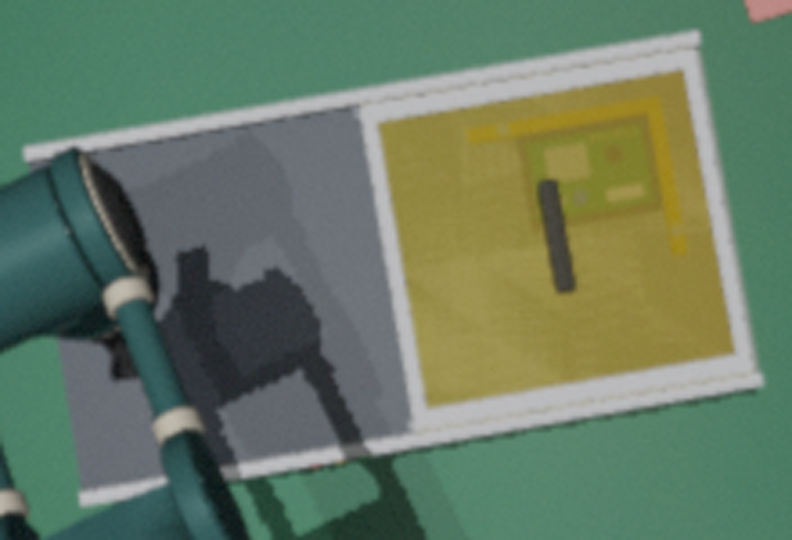

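View pics/scene10.png

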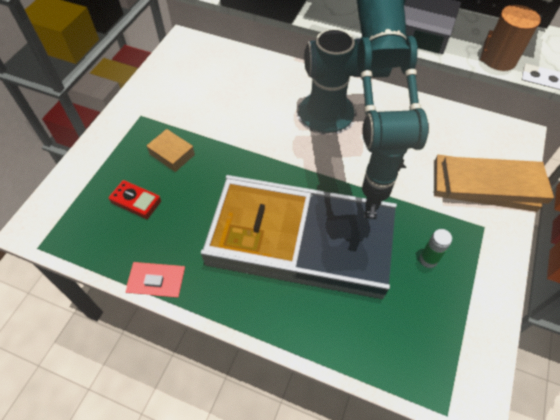

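The window covers the bay, with its right edge flush at (690–750, 60–375) in the top crop. The board sits in the fence corner at (530–660, 120–220). The multimeter (134,199), carton (170,148) and can (437,247) are where they were, and the robot is clear of everything.

```bash
python3 -c "
from workcell import bot
print(bot.finish_job())"
```

```text
the job is handed in; nothing more can be done
None
```

The job is done and handed in at about 40 s of the 72 s allowed. The window was slid fully open, the board was pushed into the corner of the yellow fence without lifting it, and the window was slid fully shut.

- **Window:** it met firm stops at both ends, at about 14 N. The bar travelled from about +128 mm to −132 mm in the box's y, which matches the 260 mm stroke.
- **Board:** I pushed it with two fingertips, first towards the far bar and then towards the right bar. A second press in each direction stopped within 0.1 mm of the first, at about 8–15 N. In the last pictures it looks square in the corner.
- **Bystanders:** by eye, the multimeter, carton and spray can are where they were, and the arm stands clear of everything.

**Disagreement:** my colour-mask measurement of the board in the top view put it about 3 mm off home in both x and y. The y value would place it inside the fence, which is impossible. One pixel is about 3 mm there, so I relied on the repeated contact readings instead. I did not measure flushness more finely than that.

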